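Lock the quarter-turn fastener of a bottle grinder's cover

TASK

Close up the bottle grinder: take the wing-handled quarter-turn stud out of the wooden block, line its foot up with the empty slot in the machine's metal cover and lower it in until its round flange lies flat on the cover, then give it a quarter turn (either way) so that the wing stands square across the slot like its neighbour, and let go. Leave the round-headed plug in the block and the glass tumbler where they are.

Things in the scene. Friction and masses are not known exactly. Their poses are not given: they have to be found in the camera images.
- stud_grip (a point): Loose stud, upright in a wooden block; this point is the grip spot on its axis, inside the black wing: 44 mm long (x), 12 thick (y), top 14 above. Steel flange, 50 mm across, top 26 and underside 32 mm below the point; under it a 14 mm stem, then the foot: a bar 36 long, parallel to the wing (x), 10 wide, 8 high, underside 54 mm below the point. z up, about 120 g. Lifts straight out.
- slot (a point): Centre of the empty slot, at the cover's upper face. Slot 48 mm long (x) by 20 wide (y) through the fixed 8 mm cover, 26 mm empty beneath; z up. The foot passes only along x, within 13 degrees and 5 mm. Flange down, the foot hangs 6 mm below the cover and turns freely, no stops; locked = wing along y. A fixed, locked twin is 115 mm off in +x, top 46 mm above the cover; a lap wheel 170 mm in -y.
- plug_knob (a point): Bystander: centre of the round black knob (36 mm across, 26 mm high) of a plain plug with a 50 mm flange. Plug and stud stand 110 mm apart, either in either of the two wells of a fixed wooden block, 70 x 190 mm and 45 mm high, flanges resting on its top.
- tumbler_rim (a point): Bystander: centre of the mouth of an open green glass tumbler, 72 mm across and 90 mm high, upright on the bench beyond the block.
Mind the look-alikes: they are no part of the job. What is shaped like the part that bears stud_grip but blue or pink is not meant.

How it is judged:
By the outcome, as a careful person would: the job done as asked, in the order asked, and still so for the second after the job is handed in, with the robot touching nothing.
It also fails if it takes over 42 s, if anything falls off the work surface, if the arm or the gripper's body presses on something with over 40 N, if the wrist force passes 120 N, or if a joint passes its speed limit or range.

ROBOT

A 7-joint arm with a two-finger parallel gripper is mounted at the origin on the work surface. World frame = base frame: x ahead of the robot, y to its left, z up, the work surface at z = 0. Lengths are in m, angles in rad, forces in N, time in s.
With the tool pointing down it reaches from about 0.4 to 0.75 m from the base axis. Payload 19.5 kg.
Tool frame: the origin (TCP) lies between the finger pads; the fingertips stand 25 mm ahead of it and the grasp point (between the pads) lies 6 mm ahead of it; z points along the fingers, y is the line along which they close (so a half turn about z gives the same grasp; the last joint's range is limited). The gripper opens to 85 mm and grips with 20 to 120 N. Pads are 22 mm wide; open, the fingers measure 114 mm over their backs; the gripper's body (76 mm by 85 mm) begins 54 mm behind the grasp point. The pads swing forward as they close: fully open they stand 13 mm farther back than shut.
Start: joints at [-1.2, 0.707, -0.028, 1.485, 0.022, 0.951, -0.075], TCP at [0.231, 0.527, 0.256] pointing down, gripper open.
Joint ranges: [-2.71, 2.71], [-0.32, 2.16], [-1.57, 1.52], [0, 2.45], [-1.46, 4.6], [0, 2.02], [-2.83, 2.83]. Speed limits (rad/s): [1.89, 1.89, 2.57, 2.57, 3.01, 3.01, 3.01].

INTERFACE

Orientations are given as [roll, pitch, yaw] about the fixed x, y, z axes, in that order (R = Rz(yaw) Ry(pitch) Rx(roll)).
In Python, from workcell import arm gives the robot as it stands.
- The arm moves only by the tool play_rows, never from a script. Its argument "commands" is a list of rows, each a list of 3 entries, a list of its own where there are three numbers: the shift along the tool's x, y, z in units of 20 cm (1.0 is 20 cm), then the turn, a rotation vector about the tool's x, y, z in units of 0.1 rad (1.0 is 0.1 rad), then the opening, from -1 (shut) to 1 (fully open), so that 0 is half open. In form: [[[tx, ty, tz], [rx, ry, rz], grip], ...]. A call has 1 to 5 rows; each row shifts and turns the commanded pose from where the row before left it, along the tool's axes as they then stand; what a row does not reach is not made up. A row lasts 1/12 s, in which the tool goes at most 41.7 mm and 7.16 degrees, less where a joint would pass 70% of its speed; a pose out of reach is approached as far as the arm can. A call with a number of a shift or a turn outside -1 to 1 is refused whole. A call with a gripper value outside its range is refused whole. The fingers move at their own pace and stop on an object; the grip force is fixed at half the most. Time passes only in rows, so rows that do not move let the fingers close. It gives the time, the measured TCP pose, the force, the opening and the grip force at its end, in the units of the state.
- arm.state(): the state, without advancing time (a new reading comes with each control period).
- arm.read_camera(name): name is "scene" or "top" or "wrist"; returns the picture (384x512x3 uint8, blue, green, red); there is no depth.
- arm.camera_info(name): a dict with "camera_matrix" (3x3 intrinsics, pixels), "pose" (4x4, takes a point from camera to world coordinates); the wrist camera has in their place "T_tool_cam" (4x4, takes a point from camera to tool coordinates, whose origin is the TCP and whose axes are the flange's). Camera axes: x right, y down, z forward; pixel columns grow to the right and rows downward; lengths in m; the calibration is good to about 2 mm. A picture is of the moment at which its call begins: read the wrist's pose just before it. camera_info takes no time and is no camera call.
- arm.sign_off(): hands the job in; it is judged then, once.
The state is a dict: "clock": time; "qpos": joint angles; "joint_vel": joint speeds; "joint_torque": joint torques, N m; "eef_pos": TCP position; "orientation": TCP orientation; "wrist_force": force on the tool from outside, world axes, zero at the start; "torque": the same for the moment, N m; "grip_width": opening from 0.0 (shut) to 1.0 (fully open); "grasp_force": force on a finger pad.
Only numpy, scipy, OpenCV 4.12 (cv2) and the standard library are available. Lean on these libraries where they do the work, as an engineer would, in place of code of your own. Each camera call takes 0.05 s, during which the arm holds its last target. There are 200 camera calls.

## Working session

There is one attempt and no reset: what is moved stays moved. The work goes in short steps, Python scripts to look and compute and a tool call to move; the robot and the scene stay as the last step left them, time stands still between calls to the robot, and variables do not carry over. Pictures are saved under pics/ and viewed, at most 10 in all, crops included, and the job is handed in when it is done.

Besides the shell and the picture viewer there is one more tool, called after ">>>" by a JSON object that holds its "api" and its "payload", one argument or row to a line. play_rows: Moves the arm, as the interface text tells. Shifts and turns lie within -1 to 1; 1 stands for 20 cm of shift or 0.1 rad of turn. Its arguments: {"type":"object","properties":{"commands":{"type":"array"}},"required":["commands"]}

```bash
ls; mkdir -p pics; python3 - <<'E'
from workcell import arm
import cv2,numpy as np
np.set_printoptions(precision=4,suppress=True)
s=arm.state();print(s['clock'],s['eef_pos'],s['orientation'],s['grip_width'])
a=arm.read_camera('scene');b=arm.read_camera('top')
cv2.imwrite('pics/scene0.png',a);cv2.imwrite('pics/top0.png',b)
for n in ('scene','top','wrist'):print(n,arm.camera_info(n))
E
```

```text
pics
0.0 [0.2306 0.5265 0.2558] [-3.1405  0.      2.7288] 0.9969309011221342
scene {'camera_matrix': array([[395.4163,   0.    , 255.2205],
       [  0.    , 395.4163, 194.0315],
       [  0.    ,   0.    ,   1.    ]]), 'pose': array([[ 0.275 ,  0.5055, -0.8178,  1.2991],
       [ 0.9613, -0.1609,  0.2238, -0.1104],
       [-0.0184, -0.8477, -0.5302,  0.5813],
       [ 0.    ,  0.    ,  0.    ,  1.    ]])}
top {'camera_matrix': array([[477.7456,   0.    , 251.7579],
       [  0.    , 477.7456, 187.2738],
       [  0.    ,   0.    ,   1.    ]]), 'pose': array([[ 0.0249, -0.998 ,  0.0576,  0.4611],
       [-0.9994, -0.0262, -0.023 ,  0.1038],
       [ 0.0245, -0.057 , -0.9981,  1.2796],
       [ 0.    ,  0.    ,  0.    ,  1.    ]])}
wrist {'camera_matrix': array([[302.4203,   0.    , 252.1445],
       [  0.    , 302.4203, 182.1393],
       [  0.    ,   0.    ,   1.    ]]), 'T_tool_cam': array([[ 0.0003, -0.9657, -0.2598,  0.0654],
       [ 1.    ,  0.0002,  0.0005,  0.0009],
       [-0.0004, -0.2598,  0.9657, -0.116 ],
       [ 0.    ,  0.    ,  0.    ,  1.    ]])}
```

View pics/scene0.png

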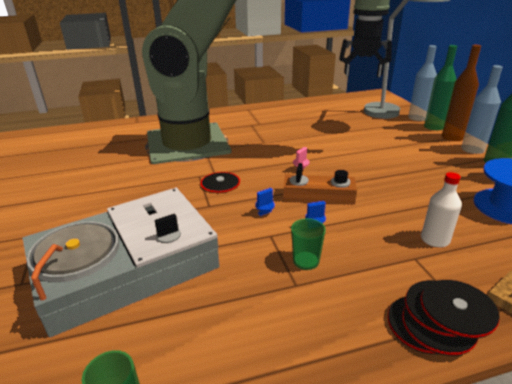

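View pics/top0.png

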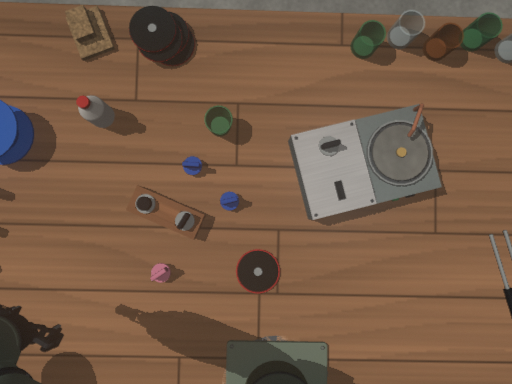

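The scene view shows the block with the stud at about (299,172), the plug at (341,178), the slot at (150,209) and the twin at (166,227). In the top view the stud is at about (185,220), the plug at (145,204), the slot at (340,190) and the twin at (330,146). The blue and pink studs are look-alikes.

```bash
cat > h.py <<'E'
from workcell import arm
import cv2,numpy as np
from scipy.spatial.transform import Rotation as R
np.set_printoptions(precision=4,suppress=True)
def cam(n,s=None):
    i=arm.camera_info(n)
    if n=='wrist':
        T=np.eye(4);T[:3,:3]=R.from_euler('xyz',s['orientation']).as_matrix();T[:3,3]=s['eef_pos']
        return i['camera_matrix'],T@i['T_tool_cam']
    return i['camera_matrix'],i['pose']
def ray(c,uv):
    K,P=c; d=P[:3,:3]@np.linalg.solve(K,[uv[0],uv[1],1.]); return P[:3,3],d/np.linalg.norm(d)
def onz(c,uv,z):
    o,d=ray(c,uv); return o+d*(z-o[2])/d[2]
def tri(c1,u1,c2,u2):
    o,d=ray(c1,u1);p,e=ray(c2,u2)
    t=np.linalg.lstsq(np.c_[d,-e],p-o,rcond=None)[0]
    a,b=o+t[0]*d,p+t[1]*e
    return (a+b)/2,np.linalg.norm(a-b)
def blobs(img,mask,box,amin=15):
    x0,y0,x1,y1=box;m=np.zeros(mask.shape,np.uint8);m[y0:y1,x0:x1]=mask[y0:y1,x0:x1]
    out=[]
    for c in cv2.findContours(m,cv2.RETR_EXTERNAL,cv2.CHAIN_APPROX_NONE)[0]:
        if cv2.contourArea(c)>=amin:
            M=cv2.moments(c);r=cv2.minAreaRect(c)
            out.append((np.array([M['m10'],M['m01']])/M['m00'],cv2.contourArea(c),r))
    return sorted(out,key=lambda o:-o[1])
def dark(img,t=60): return (img.max(2)<t).astype(np.uint8)
E
python3 - <<'E'
from h import *
a=cv2.imread('pics/scene0.png');b=cv2.imread('pics/top0.png')
for n,im,box in (('scene slot',a,(135,195,190,245)),('scene block',a,(280,145,360,205)),('top slot',b,(315,130,352,205)),('top block',b,(125,180,210,240))):
    print(n)
    for c,A,r in blobs(im,dark(im),box): print(c,A,np.array(r[1]),r[2])
up=lambda im,x,y,w,h,k:cv2.resize(im[y:y+h,x:x+w],(w*k,h*k),interpolation=cv2.INTER_CUBIC)
cv2.imwrite('pics/crop0.png',np.vstack([np.hstack([up(a,110,180,100,75,4),up(a,270,140,100,75,4)]),np.hstack([up(b,290,120,100,75,4),up(b,120,180,100,75,4)])]))
E
```

```text
scene slot
[166.0661 225.2469] 312.5 [16.4438 23.0846] 71.56505584716797
scene block
[340.325  176.5802] 119.5 [11. 12.] 90.0
[298.544  172.7947] 62.5 [18.  5.] 90.0
top slot
[331.0507 144.2609] 46.0 [ 4.6082 18.4327] 75.96376037597656
[339.0225 190.0631] 37.0 [16.9775  4.8507] 75.96376037597656
top block
[144.2617 202.9818] 128.0 [12. 13.] 90.0
[183.6587 220.4788] 63.0 [ 4.876 16.854] 32.00538635253906
```

View pics/crop0.png

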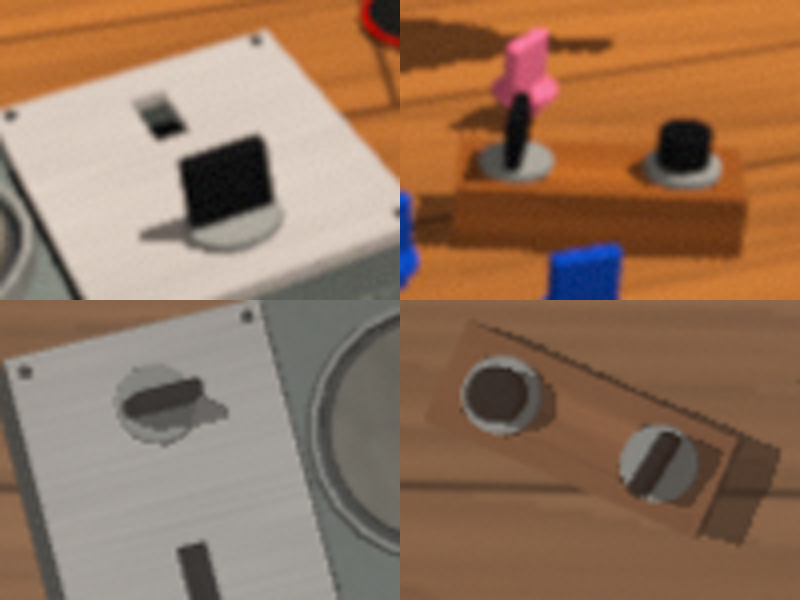

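The crops show the slot as a dark bar in top (339,190), at scene ≈(150,209). The stud wing is at top (183.7,220.5) and scene (298.5,172.8), and the cover screws are also visible.

```bash
python3 - <<'E'
from h import *
s,t=cam('scene'),cam('top')
up=lambda x,y,o:(o[0]+(x-1.5)/4,o[1]+(y-1.5)/4)
print('slot',tri(s,up(160,116,(110,180)),t,(339,190)))
print('scrA',tri(s,up(10,115,(110,180)),t,up(247,15,(290,120))))
print('scrB/right', tri(s,up(256,40,(110,180)),t,(316,214)))
print('wing',tri(s,(298.5,172.8),t,(183.66,220.48)))
print('knob',tri(s,(340.3,175.6),t,(144.3,203)))
w=onz(t,(183.66,220.48),.089);k=onz(t,(144.26,202.98),.085);print(w,k,np.linalg.norm((w-k)[:2]))
b=cv2.imread('pics/top0.png')
for z,box in((.10,(315,150,352,205)),(.14,(315,130,352,160)),(.09,(165,200,210,240))):
    B=blobs(b,dark(b),box)[0]; p=cv2.boxPoints(B[2]);P=np.array([onz(t,q,z) for q in p])
    e=[P[1]-P[0],P[2]-P[1]];l=max(e,key=np.linalg.norm);print(B[0],onz(t,B[0],z),np.linalg.norm(e,axis=1),'yaw',np.degrees(np.arctan2(l[1],l[0])))
E
```

```text
slot (array([ 0.5286, -0.1436,  0.0896]), np.float64(0.0022588709762133437))
scrA (array([ 0.6788, -0.1745,  0.193 ]), np.float64(0.05248041679331245))
scrB/right (array([ 0.4672, -0.0849,  0.0928]), np.float64(0.0004815098280085033))
wing (array([0.4426, 0.2449, 0.0697]), np.float64(0.0007843507237792693))
knob (array([0.4842, 0.3461, 0.066 ]), np.float64(0.00024940590458683563))
[0.443 0.243 0.089] [0.4839 0.3426 0.085 ] 0.10763412877198673
[339.0225 190.0631] [ 0.528  -0.1404  0.1   ] [0.0122 0.0421] yaw -165.06915908614735
[331.0507 144.2609] [ 0.6358 -0.1112  0.14  ] [0.0448 0.0112] yaw -74.33041834184026
[183.6587 220.4788] [0.443  0.2429 0.09  ] [0.0415 0.0121] yaw -30.209744703673238
```

>>> {"api": "play_rows", "payload": {
  "commands": [
    [[-0.171, -0.097, 0.025], [0, 0, 0], 1],
    [[-0.171, -0.097, 0.025], [0, 0, 0], 1],
    [[-0.171, -0.097, 0.025], [0, 0, 0], 1],
    [[-0.171, -0.097, 0.025], [0, 0, 0], 1],
    [[-0.171, -0.097, 0.025], [0, 0, 0], 1]
  ]
}}

```text
clock: 0.52
eef_pos: [0.349, 0.3676, 0.231]
orientation: [-3.141, -0.0, 2.729]
wrist_force: [1.7, 0.5, -0.1]
grip_width: 1.0
grasp_force: 0.0
```

>>> {"api": "play_rows", "payload": {
  "commands": [
    [[-0.171, -0.097, 0.025], [0, 0, 0], 1],
    [[-0.171, -0.097, 0.025], [0, 0, 0], 1],
    [[-0.171, -0.097, 0.025], [0, 0, 0], 1],
    [[-0.171, -0.097, 0.025], [0, 0, 1], 1],
    [[0, 0, 0], [0, 0, 0], 1]
  ]
}}

```text
clock: 0.93
eef_pos: [0.4463, 0.2365, 0.2104]
orientation: [-3.139, 0.002, 2.614]
wrist_force: [1.2, -1.6, -0.2]
grip_width: 1.003
grasp_force: 0.0
```

```bash
cat >> h.py <<'E'
def togo(s,p,yaw):
    "shift in tool axes (units of 20 cm) and turn about tool z (units of 0.1 rad), yaw in degrees"
    M=R.from_euler('xyz',s['orientation']).as_matrix()
    d=(yaw-np.degrees(s['orientation'][2])+180)%360-180
    print('shift',M.T@(np.array(p)-s['eef_pos'])/.2,'turn',-np.radians(d)/.1)
def show(s):
    print('t',s['clock'],'p',np.array(s['eef_pos']),'rpy',np.array(s['orientation']),'F',np.array(s['wrist_force']),'g',s['grip_width'],s['grasp_force'],'q7',s['qpos'][6])
E
python3 - <<'E'
from h import *
s=arm.state();show(s);w=arm.read_camera('wrist');cv2.imwrite('pics/w1.png',w)
E
```

```text
t 0.9333 p [0.4463 0.2365 0.2104] rpy [-3.1386  0.0025  2.6142] F [ 1.1944 -1.6018 -0.1813] g 1.003303556811278 0.0 q7 0.42600827049663453
```

View pics/w1.png

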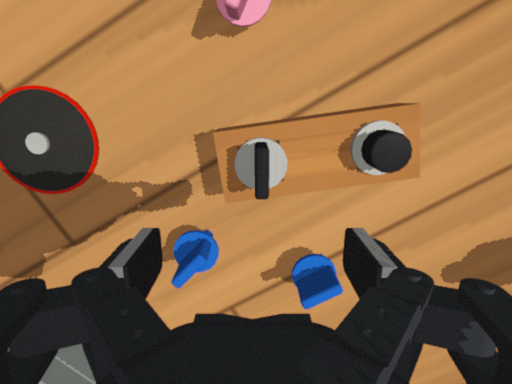

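The wrist view shows the stud's wing at (262,170), standing upright in the image, and its flange centred at (261,163). The plug is at (385,150) and the two blue look-alikes are nearer the gripper.

```bash
python3 - <<'E'
from h import *
arm.read_camera('wrist');s=arm.state();show(s);w=arm.read_camera('wrist');cv2.imwrite('pics/w2.png',w)
c=cam('wrist',s)
B=blobs(w,dark(w),(230,130,290,215));
for b in B[:2]: print(b)
r=B[0][2];p=cv2.boxPoints(r)
P=np.array([onz(c,q,.086) for q in p]);e=[P[1]-P[0],P[2]-P[1]];l=max(e,key=np.linalg.norm)
print('wing size',np.linalg.norm(e,axis=1),'yaw',np.degrees(np.arctan2(l[1],l[0])),onz(c,B[0][0],.077),onz(c,B[0][0],.091))
# flange: grey low saturation, light
hsv=cv2.cvtColor(w,cv2.COLOR_BGR2HSV);m=((hsv[...,1]<60)&(hsv[...,2]>100)).astype(np.uint8)
m=cv2.morphologyEx(m|dark(w),cv2.MORPH_OPEN,np.ones((3,3)))
pts=cv2.findNonZero((((hsv[...,1]<60)&(hsv[...,2]>100)).astype(np.uint8))[130:200,225:292])+[225,130]
(ec,er)=cv2.minEnclosingCircle(pts.astype(np.float32));print('flange',ec,er,onz(c,ec,.051))
E
```

```text
t 1.0333 p [0.4431 0.2421 0.2109] rpy [-3.1407 -0.0002  2.626 ] F [0.0249 0.0929 0.3625] g 0.9995385539795546 0.0 q7 0.4256186206509358
(array([256.9647, 176.6754]), 647.5, ((257.0, 176.5), (55.0, 12.0), 90.0))
wing size [0.0096 0.0465] yaw -28.989891116688487 [0.4429 0.2479 0.077 ] [0.4397 0.2495 0.091 ]
flange (256.55029296875, 169.49456787109375) 26.27974510192871 [0.4425 0.2481 0.051 ]
```

```bash
python3 - <<'E'
from h import *
togo(arm.state(),[.4427,.2465,.15],151)
E
```

```text
shift [0.0065 0.0147 0.3056] turn -0.06785993299329988
```

>>> {"api": "play_rows", "payload": {
  "commands": [
    [[0.006, 0.015, 0.15], [0, 0, -0.07], 1],
    [[0, 0, 0.155], [0, 0, 0], 1],
    [[0, 0, 0], [0, 0, 0], 1],
    [[0, 0, 0], [0, 0, 0], 1]
  ]
}}

```text
clock: 1.42
eef_pos: [0.4421, 0.2471, 0.1502]
orientation: [-3.14, -0.001, 2.638]
wrist_force: [0.1, -0.9, 0.8]
grip_width: 0.999
grasp_force: 0.0
```

```bash
python3 - <<'E'
from h import *
s=arm.state();show(s);w=arm.read_camera('wrist');cv2.imwrite('pics/w3.png',w)
c=cam('wrist',s)
d=dark(w);hsv=cv2.cvtColor(w,cv2.COLOR_BGR2HSV);f=((hsv[...,1]<60)&(hsv[...,2]>90)).astype(np.uint8)
box=(190,150,320,300)
for m in (d,f):
  for b in blobs(w,m,box,200)[:3]:
    p=cv2.boxPoints(b[2]);P=np.array([onz(c,q,.091) for q in p]);e=[P[1]-P[0],P[2]-P[1]];l=max(e,key=np.linalg.norm)
    print(b[0],b[1],b[2],np.linalg.norm(e,axis=1),np.degrees(np.arctan2(l[1],l[0])),onz(c,b[0],.091),onz(c,b[0],.051))
E
```

```text
t 1.4167 p [0.4421 0.2471 0.1502] rpy [-3.1397 -0.0013  2.6376] F [ 0.1136 -0.9133  0.7592] g 0.9989418104702515 0.0 q7 0.41412000485821426
[252.3784 203.6286] 1201.0 ((252.5, 203.5), (75.0, 17.0), 90.0) [0.0101 0.0484] -28.424931202894907 [0.4384 0.2503 0.091 ] [0.4505 0.2436 0.051 ]
[252.9185 189.9194] 2125.0 ((253.0, 191.0), (62.0, 64.0), 90.0) [0.0377 0.0391] -27.250386793506312 [0.4309 0.2548 0.091 ] [0.4413 0.2491 0.051 ]
```

View pics/w3.png

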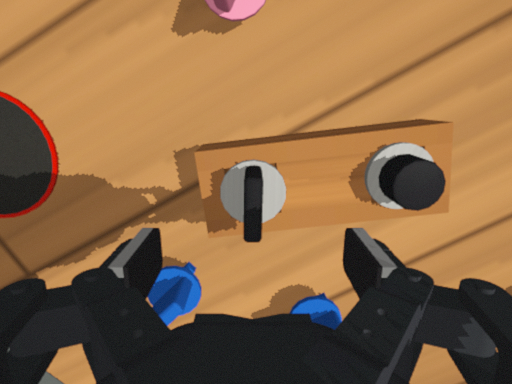

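The wrist view shows the wing at (253,166–241) with its flange centred at (253,191). The stud lies midway between the open fingers along the closing axis.

```bash
python3 - <<'E'
from h import *
s=arm.state();c=cam('wrist',s)
a=onz(c,(252.7,241),.091);b=onz(c,(252.7,166),.053);fl=onz(c,(253,191),.051)
print(a,b,(a+b)/2,np.linalg.norm((a-b)[:2]),fl, np.linalg.norm(onz(c,(221,191),.051)-onz(c,(285,191),.051)))
m=(a+b)/2
togo(s,[m[0],m[1],.084],151)
togo(s,[fl[0],fl[1],.084],151)
E
```

```text
[0.4615 0.2383 0.091 ] [0.4259 0.258  0.053 ] [0.4437 0.2481 0.072 ] 0.040680418580301525 [0.4431 0.2488 0.051 ] 0.047760768599765024
shift [-0.0022  0.0068  0.3361] turn 0.016932899464340862
shift [0.0022 0.0082 0.3361] turn 0.016932899464340862
```

>>> {"api": "play_rows", "payload": {
  "commands": [
    [[0, 0.007, 0.11], [0, 0, 0], 1],
    [[0, 0, 0.11], [0, 0, 0], 1],
    [[0, 0, 0.11], [0, 0, 0], 1],
    [[0, 0, 0], [0, 0, 0], 1],
    [[0, 0, 0], [0, 0, 0], 0]
  ]
}}

```text
clock: 1.88
eef_pos: [0.4438, 0.248, 0.0855]
orientation: [3.141, 0.0, 2.636]
wrist_force: [-0.0, 0.8, 0.3]
grip_width: 0.883
grasp_force: 0.0
```

>>> {"api": "play_rows", "payload": {
  "commands": [
    [[0, 0, 0], [0, 0, 0], -0.5],
    [[0, 0, 0], [0, 0, 0], -1],
    [[0, 0, 0], [0, 0, 0], -1],
    [[0, 0, 0], [0, 0, 0], -1],
    [[0, 0, 0], [0, 0, 0], -1]
  ]
}}

```text
clock: 2.3
eef_pos: [0.4438, 0.2477, 0.0848]
orientation: [3.141, 0.0, 2.636]
wrist_force: [-0.5, -1.2, 1.1]
grip_width: 0.146
grasp_force: 1.0
```

>>> {"api": "play_rows", "payload": {
  "commands": [
    [[0, 0, 0], [0, 0, 0], -1],
    [[0, 0, 0], [0, 0, 0], -1],
    [[0, 0, 0], [0, 0, 0], -1]
  ]
}}

```text
clock: 2.55
eef_pos: [0.4438, 0.2477, 0.0849]
orientation: [3.141, 0.0, 2.636]
wrist_force: [-1.8, -0.2, 10.1]
grip_width: 0.13
grasp_force: 58.5
```

>>> {"api": "play_rows", "payload": {
  "commands": [
    [[0, 0, -0.05], [0, 0, 0], -1],
    [[0, 0, -0.1], [0, 0, 0], -1],
    [[0, 0, -0.15], [0, 0, 0], -1],
    [[0, 0, -0.15], [0, 0, 0], -1],
    [[0, 0, -0.15], [0, 0, 0], -1]
  ]
}}

```text
clock: 2.97
eef_pos: [0.4433, 0.2475, 0.2063]
orientation: [-3.141, -0.0, 2.636]
wrist_force: [0.8, -0.8, -2.1]
grip_width: 0.129
grasp_force: 58.6
```

```bash
python3 - <<'E'
from h import *
s=arm.state();show(s)
togo(s,[.528,-.142,.205],195)
togo(s,[.528,-.142,.205],15)
E
```

```text
t 2.9667 p [0.4433 0.2475 0.2063] rpy [-3.1413 -0.0002  2.6358] F [ 0.8166 -0.7768 -2.1233] g 0.12901469144763097 58.63824963569641 q7 0.4229578404984473
shift [-1.3139 -1.4984  0.0067] turn -7.6758607420587195
shift [-1.3139 -1.4984  0.0067] turn 23.74006579383921
```

>>> {"api": "play_rows", "payload": {
  "commands": [
    [[-0.07, -0.08, 0], [0, 0, 0], -1],
    [[-0.12, -0.14, 0], [0, 0, 0], -1],
    [[-0.12, -0.14, 0], [0, 0, 0], -1],
    [[-0.12, -0.14, 0], [0, 0, 0], -1],
    [[-0.12, -0.14, 0], [0, 0, 0], -1]
  ]
}}

```text
clock: 3.38
eef_pos: [0.4778, 0.0807, 0.205]
orientation: [-3.142, 0.0, 2.636]
wrist_force: [0.8, -0.6, -0.5]
grip_width: 0.134
grasp_force: 58.8
```

>>> {"api": "play_rows", "payload": {
  "commands": [
    [[-0.12, -0.14, 0], [0, 0, 0], -1],
    [[-0.12, -0.14, 0], [0, 0, 0], -1],
    [[-0.12, -0.14, 0], [0, 0, 0], -1],
    [[-0.12, -0.14, 0], [0, 0, 0], -1],
    [[-0.12, -0.14, 0], [0, 0, 0], -1]
  ]
}}

```text
clock: 3.8
eef_pos: [0.5149, -0.1002, 0.205]
orientation: [-3.141, 0.0, 2.636]
wrist_force: [0.5, 1.0, -1.6]
grip_width: 0.132
grasp_force: 58.8
```

>>> {"api": "play_rows", "payload": {
  "commands": [
    [[-0.12, -0.14, 0], [0, 0, 0], -1],
    [[-0.05, -0.06, 0], [0, 0, 0], -1],
    [[0, 0, 0], [0, 0, -0.6], -1],
    [[0, 0, 0], [0, 0, -0.9], -1],
    [[0, 0, 0], [0, 0, -0.9], -1]
  ]
}}

```text
clock: 4.22
eef_pos: [0.5251, -0.15, 0.2049]
orientation: [-3.141, -0.0, 2.879]
wrist_force: [0.0, 0.0, -1.4]
grip_width: 0.135
grasp_force: 58.8
```

>>> {"api": "play_rows", "payload": {
  "commands": [
    [[0, 0, 0], [0, 0, -0.9], -1],
    [[0, 0, 0], [0, 0, -0.9], -1],
    [[0, 0, 0], [0, 0, -0.9], -1],
    [[0, 0, 0], [0, 0, -0.9], -1],
    [[0, 0, 0], [0, 0, -0.9], -1]
  ]
}}

```text
clock: 4.63
eef_pos: [0.5251, -0.1498, 0.205]
orientation: [-3.141, -0.0, -2.953]
wrist_force: [1.4, 0.1, -1.4]
grip_width: 0.132
grasp_force: 58.8
```

>>> {"api": "play_rows", "payload": {
  "commands": [
    [[0, 0, 0], [0, 0, -0.75], -1],
    [[0, 0, 0], [0, 0, 0], -1],
    [[0, 0, 0], [0, 0, 0], -1],
    [[0, 0, 0], [0, 0, 0], -1],
    [[0, 0, 0], [0, 0, 0], -1]
  ]
}}

```text
clock: 5.05
eef_pos: [0.5253, -0.1497, 0.2045]
orientation: [-3.141, -0.0, -2.884]
wrist_force: [0.5, 0.4, -1.7]
grip_width: 0.134
grasp_force: 58.8
```

```bash
python3 - <<'E'
from h import *
s=arm.state();show(s);w=arm.read_camera('wrist')
b=arm.read_camera('top');a=arm.read_camera('scene')
cv2.imwrite('pics/w4.png',w);cv2.imwrite('pics/t4.png',b);cv2.imwrite('pics/s4.png',a)
E
```

```text
t 5.05 p [ 0.5253 -0.1497  0.2045] rpy [-3.1413 -0.0001 -2.8843] F [ 0.4724  0.4036 -1.6795] g 0.1336370963420534 58.772504925727844 q7 1.688240988673261
```

View pics/w4.png

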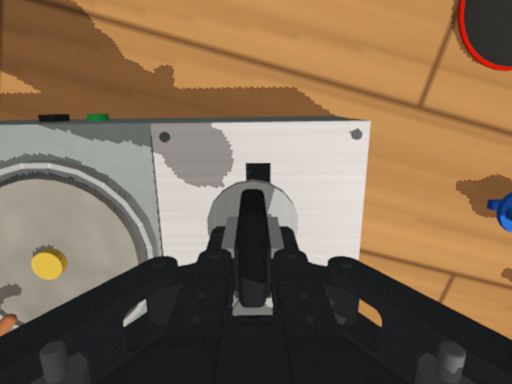

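The wrist view shows the held flange, spanning columns 208–298 and centred at about (253,221), over the cover. The slot's far end is visible at columns 246–271, row 163, and the screws are at (165,137) and (356,134).

```bash
python3 - <<'E'
from h import *
s=arm.state();c=cam('wrist',s);w=cv2.imread('pics/w4.png')
i=arm.camera_info('wrist');K=i['camera_matrix'];T=np.linalg.inv(i['T_tool_cam'])
for z in (.032,.038):
  q=K@(T@[0,0,z,1])[:3];print('flange expected',q[:2]/q[2])
g=cv2.cvtColor(w,cv2.COLOR_BGR2GRAY)
print(g[160:184:2,240:278:1][3],g[155:172,258]);
m=dark(w,90);ys=range(166,178,3)
for y in ys:
  r=np.where(g[y,235:285]<90)[0]+235;print(y,r.min(),r.max())
z=.091
e=onz(c,(258.5,163),z);l=onz(c,(245.8,170),z);r=onz(c,(271.2,170),z);print(e,l,r,np.linalg.norm(l-r))
A=onz(c,(165,137),z);B=onz(c,(356,134),z);d=A-B;print('screws',A,B,np.linalg.norm(d),np.degrees(np.arctan2(d[1],d[0])))
y=np.degrees(np.arctan2(d[1],d[0]))+90
print('slot x yaw',y); x=np.array([np.cos(np.radians(y)),np.sin(np.radians(y)),0]); print('centre',e+.024*x,e-.024*x)
E
```

```text
flange expected [250.9909 227.8405]
flange expected [251.0295 223.3924]
[215 214 214 216 210 180  73  39  36  25  28  29  26  28  25  27  27  24
  24  24  27  28  23  30  26  23  25  24  23  55 148 205 218 217 217 217
 216 217] [212 212 213 215 213 213 213 193  94  29  27  24  25  21  25  27  32]
166 246 269
169 246 269
172 247 269
175 247 269
[ 0.5062 -0.149   0.091 ] [ 0.514  -0.1571  0.091 ] [ 0.509 -0.138  0.091] 0.019739107351035155
screws [ 0.5049 -0.2225  0.091 ] [ 0.4659 -0.0838  0.091 ] 0.14405894723965113 -74.28218912446441
slot x yaw 15.71781087553559
centre [ 0.5293 -0.1425  0.091 ] [ 0.4831 -0.1555  0.091 ]
```

```bash
python3 - <<'E'
from h import *
togo(arm.state(),[.529,-.1425,.162],-164.6)
E
```

```text
shift [-0.0266  0.0297  0.2119] turn -0.10383721253196755
```

>>> {"api": "play_rows", "payload": {
  "commands": [
    [[-0.027, 0.03, 0.05], [0, 0, -0.1], -1],
    [[0, 0, 0.08], [0, 0, 0], -1],
    [[0, 0, 0.08], [0, 0, 0], -1],
    [[0, 0, 0], [0, 0, 0], -1],
    [[0, 0, 0], [0, 0, 0], -1]
  ]
}}

```text
clock: 5.62
eef_pos: [0.529, -0.1419, 0.1618]
orientation: [3.141, -0.001, -2.872]
wrist_force: [-0.2, 0.3, -1.0]
grip_width: 0.133
grasp_force: 58.7
```

```bash
python3 - <<'E'
from h import *
s=arm.state();show(s);w=arm.read_camera('wrist');a=arm.read_camera('scene')
cv2.imwrite('pics/w5.png',w)
up=lambda im,x,y,w,h,k:cv2.resize(im[y:y+h,x:x+w],(w*k,h*k),interpolation=cv2.INTER_CUBIC)
cv2.imwrite('pics/c5.png',np.hstack([up(a,110,140,100,150,4)[:600],up(w,180,120,133,200,3)]))
E
```

```text
t 5.6167 p [ 0.529  -0.1419  0.1618] rpy [ 3.1408 -0.0012 -2.8717] F [-0.2252  0.2861 -0.9991] g 0.13261421749538735 58.701526522636414 q7 1.6520297832569828
```

View pics/c5.png

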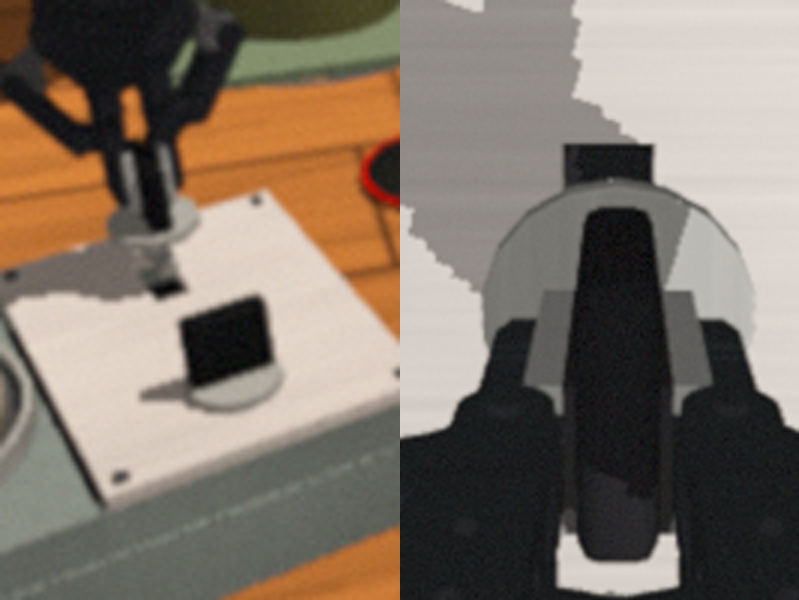

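The crop shows the foot just above the slot. In wrist pixels the slot's far end is at columns 234.7–264.3 of row 168, centred at column 249.3. The flange is centred at column 253 with its far rim at row 180, so the tool should go about 2 mm toward −y.

```bash
python3 - <<'E'
from h import *
s=arm.state();c=cam('wrist',s);M=R.from_euler('xyz',s['orientation']).as_matrix();p=np.array(s['eef_pos'])
f=lambda u,z:M.T@(onz(c,u,z)-p)
print('slot end',f((249.3,168),.091)*1000,'width',(f((264.5,168),.091)-f((234.6,168),.091))*1000)
zt=p[2]-.034
print('flange rim',f((253,180),zt)*1000,'w',f((161+180-180,0),zt)[1]*0,(f((298.5,220),zt)-f((207.5,220),zt))*1000,f((253,220),zt)*1000)
E
```

```text
slot end [23.569  -1.2069 71.8706] width [ 0.0064 18.9972 -0.0052]
flange rim [25.601   1.0322 33.9842] w -0.0 [ 0.0172 48.3737 -0.0133] [ 3.6192  1.0552 33.9975]
```

>>> {"api": "play_rows", "payload": {
  "commands": [
    [[-0.005, -0.01, 0], [0, 0, 0], -1],
    [[0, 0, 0.03], [0, 0, 0], -1],
    [[0, 0, 0.03], [0, 0, 0], -1],
    [[0, 0, 0.03], [0, 0, 0], -1],
    [[0, 0, 0], [0, 0, 0], -1]
  ]
}}

```text
clock: 6.13
eef_pos: [0.5301, -0.1441, 0.143]
orientation: [3.141, -0.002, -2.872]
wrist_force: [-0.2, 0.1, -1.2]
grip_width: 0.132
grasp_force: 58.7
```

>>> {"api": "play_rows", "payload": {
  "commands": [
    [[0, 0, 0.02], [0, 0, 0], -1],
    [[0, 0, 0.01], [0, 0, 0], -1],
    [[0, 0, 0.01], [0, 0, 0], -1],
    [[0, 0, 0], [0, 0, 0], -1]
  ]
}}

```text
clock: 6.47
eef_pos: [0.5305, -0.1441, 0.136]
orientation: [3.142, -0.0, -2.872]
wrist_force: [-0.8, 0.1, -1.2]
grip_width: 0.129
grasp_force: 58.7
```

>>> {"api": "play_rows", "payload": {
  "commands": [
    [[0, 0, 0.01], [0, 0, 0], -1],
    [[0, 0, 0.005], [0, 0, 0], -1],
    [[0, 0, 0], [0, 0, 0], -1],
    [[0, 0, 0], [0, 0, 0], -1]
  ]
}}

```text
clock: 6.8
eef_pos: [0.5305, -0.1441, 0.1333]
orientation: [-3.142, -0.0, -2.872]
wrist_force: [0.4, 0.4, -1.4]
grip_width: 0.132
grasp_force: 58.7
```

>>> {"api": "play_rows", "payload": {
  "commands": [
    [[0, 0, 0.008], [0, 0, 0], -1],
    [[0, 0, 0.005], [0, 0, 0], -1],
    [[0, 0, 0], [0, 0, 0], -1],
    [[0, 0, 0], [0, 0, 0], -1]
  ]
}}

```text
clock: 7.13
eef_pos: [0.5305, -0.1442, 0.1307]
orientation: [-3.142, -0.0, -2.872]
wrist_force: [0.0, -1.1, -2.3]
grip_width: 0.132
grasp_force: 58.7
```

>>> {"api": "play_rows", "payload": {
  "commands": [
    [[0, 0, 0.005], [0, 0, 0], -1],
    [[0, 0, 0.005], [0, 0, 0], -1],
    [[0, 0, 0], [0, 0, 0], -1],
    [[0, 0, 0], [0, 0, 0], -1]
  ]
}}

```text
clock: 7.47
eef_pos: [0.5307, -0.1442, 0.1299]
orientation: [-3.141, 0.001, -2.873]
wrist_force: [-6.6, 1.0, 24.3]
grip_width: 0.133
grasp_force: 62.6
```

>>> {"api": "play_rows", "payload": {
  "commands": [
    [[0, 0, -0.007], [0, 0, 0], -1],
    [[0, 0, 0], [0, 0, 0.4], -1],
    [[0, 0, 0], [0, 0, 0.8], -1],
    [[0, 0, 0], [0, 0, 0.8], -1],
    [[0, 0, 0], [0, 0, 0.8], -1]
  ]
}}

```text
clock: 7.88
eef_pos: [0.5306, -0.1442, 0.1301]
orientation: [-3.142, 0.0, 3.127]
wrist_force: [0.7, -0.1, -2.0]
grip_width: 0.129
grasp_force: 58.8
```

>>> {"api": "play_rows", "payload": {
  "commands": [
    [[0, 0, 0], [0, 0, 0.8], -1],
    [[0, 0, 0], [0, 0, 0.8], -1],
    [[0, 0, 0], [0, 0, 0.8], -1],
    [[0, 0, 0], [0, 0, 0.8], -1],
    [[0, 0, 0], [0, 0, 0.8], -1]
  ]
}}

```text
clock: 8.3
eef_pos: [0.5306, -0.1441, 0.1301]
orientation: [-3.142, 0.0, 2.727]
wrist_force: [-0.1, 0.6, -2.5]
grip_width: 0.126
grasp_force: 58.8
```

>>> {"api": "play_rows", "payload": {
  "commands": [
    [[0, 0, 0], [0, 0, 0.8], -1],
    [[0, 0, 0], [0, 0, 0.8], -1],
    [[0, 0, 0], [0, 0, 0.8], -1],
    [[0, 0, 0], [0, 0, 0.8], -1],
    [[0, 0, 0], [0, 0, 0.8], -1]
  ]
}}

```text
clock: 8.72
eef_pos: [0.5306, -0.1441, 0.1301]
orientation: [-3.142, 0.0, 2.327]
wrist_force: [-0.0, -0.3, -1.5]
grip_width: 0.132
grasp_force: 58.8
```

>>> {"api": "play_rows", "payload": {
  "commands": [
    [[0, 0, 0], [0, 0, 0.8], -1],
    [[0, 0, 0], [0, 0, 0.8], -1],
    [[0, 0, 0], [0, 0, 0.8], -1],
    [[0, 0, 0], [0, 0, 0.8], -1],
    [[0, 0, 0], [0, 0, 0.8], -1]
  ]
}}

```text
clock: 9.13
eef_pos: [0.5306, -0.1441, 0.1301]
orientation: [-3.142, 0.0, 1.927]
wrist_force: [0.4, 0.0, -1.0]
grip_width: 0.135
grasp_force: 58.8
```

>>> {"api": "play_rows", "payload": {
  "commands": [
    [[0, 0, 0], [0, 0, 0.8], -1],
    [[0, 0, 0], [0, 0, 0.07], -1],
    [[0, 0, 0], [0, 0, 0], -1],
    [[0, 0, 0.003], [0, 0, 0], -1],
    [[0, 0, 0], [0, 0, 0], -1]
  ]
}}

```text
clock: 9.55
eef_pos: [0.5306, -0.144, 0.1299]
orientation: [3.141, -0.0, 1.846]
wrist_force: [-2.6, 2.0, 9.7]
grip_width: 0.129
grasp_force: 60.2
```

```bash
python3 - <<'E'
from h import *
s=arm.state();show(s);w=arm.read_camera('wrist');a=arm.read_camera('scene')
up=lambda im,x,y,w,h,k:cv2.resize(im[y:y+h,x:x+w],(w*k,h*k),interpolation=cv2.INTER_CUBIC)
cv2.imwrite('pics/c6.png',np.hstack([up(a,110,140,90,100,4),cv2.resize(w,(440,400))]))
E
```

```text
t 9.55 p [ 0.5306 -0.144   0.1299] rpy [ 3.1413 -0.0001  1.8465] F [-2.6151  2.0461  9.708 ] g 0.1290092558622129 60.19100368022919 q7 0.5775861661249659
```

View pics/c6.png

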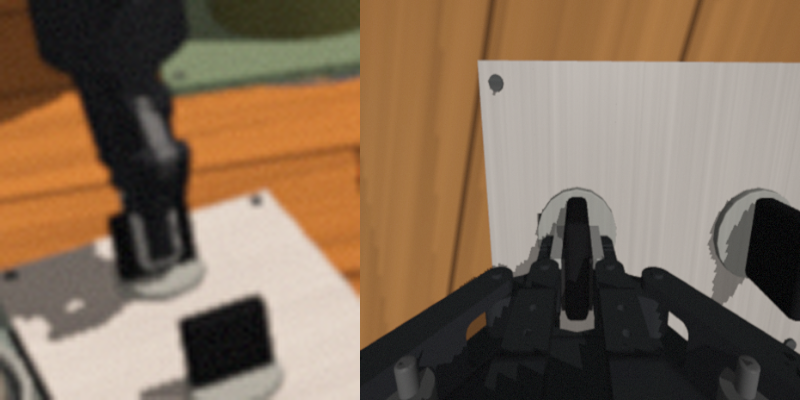

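The crops show the flange seated on the cover with the wing square across the slot, parallel to the twin's. I'll let go and retreat.

>>> {"api": "play_rows", "payload": {
  "commands": [
    [[0, 0, -0.002], [0, 0, 0], -0.6],
    [[0, 0, 0], [0, 0, 0], -0.4],
    [[0, 0, 0], [0, 0, 0], -0.2],
    [[0, 0, 0], [0, 0, 0], 0],
    [[0, 0, 0], [0, 0, 0], 0]
  ]
}}

```text
clock: 10.07
eef_pos: [0.5305, -0.1442, 0.1299]
orientation: [-3.141, 0.0, 1.844]
wrist_force: [-0.9, -0.7, 0.0]
grip_width: 0.498
grasp_force: 0.0
```

>>> {"api": "play_rows", "payload": {
  "commands": [
    [[0, 0, -0.03], [0, 0, 0], 0],
    [[0, 0, -0.08], [0, 0, 0], 0],
    [[0, 0, -0.15], [0, 0, 0], 0],
    [[0, 0, -0.2], [0, 0, 0], 0],
    [[0, 0, 0], [0, 0, 0], 0]
  ]
}}

```text
clock: 10.48
eef_pos: [0.5322, -0.1448, 0.2282]
orientation: [3.135, 0.004, 1.844]
wrist_force: [1.1, -0.3, 1.8]
grip_width: 0.498
grasp_force: 0.0
```

```bash
python3 - <<'E'
from h import *
arm.read_camera('wrist');s=arm.state();show(s);w=arm.read_camera('wrist');a=arm.read_camera('scene')
cv2.imwrite('pics/w7.png',w)
c=cam('wrist',s)
for b in blobs(w,dark(w),(150,60,512,260),200)[:6]:
  p=cv2.boxPoints(b[2]);P=np.array([onz(c,q,.137) for q in p]);e=[P[1]-P[0],P[2]-P[1]];l=max(e,key=np.linalg.norm);print(b[0],b[1],np.degrees(np.arctan2(l[1],l[0])),onz(c,b[0],.13))
up=lambda im,x,y,w,h,k:cv2.resize(im[y:y+h,x:x+w],(w*k,h*k),interpolation=cv2.INTER_CUBIC)
cv2.imwrite('pics/c7.png',np.hstack([up(a,110,180,90,96,4),w]))
cv2.imwrite('pics/c7.png',np.hstack([cv2.resize(a[130:300,100:270],(384,384)),w])[:,:800])
E
```

```text
t 10.5333 p [ 0.5316 -0.1445  0.2254] rpy [3.1368 0.0028 1.8439] F [-1.7413  0.0519  0.0109] g 0.5021390266144303 0.0 q7 0.564594948115711
[396.7512 186.5264] 1926.0 104.03206565741971 [ 0.6328 -0.1103  0.13  ]
[249.9171 187.6094] 879.0 -74.09330820480646 [ 0.5299 -0.1398  0.13  ]
[302.0797 243.4799] 439.0 -71.36236208411489 [ 0.5804 -0.1721  0.13  ]
[202.2588 243.5766] 438.5 -76.47396906726988 [ 0.5068 -0.1926  0.13  ]
[174.0871 248.1853] 394.0 15.535177307582655 [ 0.4868 -0.2022  0.13  ]
[329.7911 248.5356] 379.0 15.534035005338117 [ 0.6024 -0.1704  0.13  ]
```

View pics/c7.png

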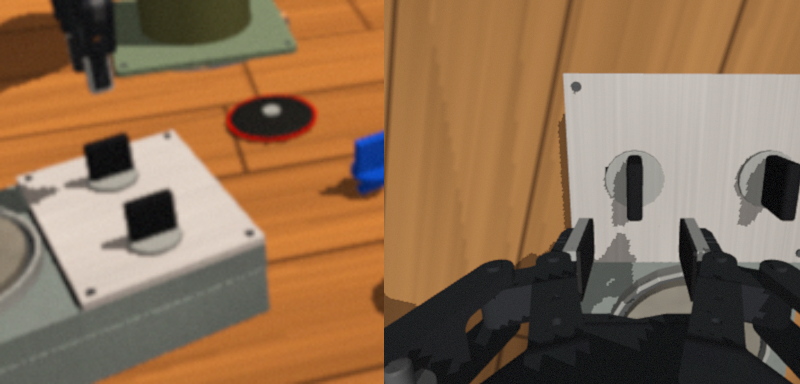

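The wing stands parallel to the twin's (105.9° against about 105°) with its flange flat on the cover, and the gripper is clear.

>>> {"api": "play_rows", "payload": {
  "commands": [
    [[0, 0, 0], [0, 0, 0], 0],
    [[0, 0, 0], [0, 0, 0], 0],
    [[0, 0, 0], [0, 0, 0], 0]
  ]
}}

```text
clock: 10.88
eef_pos: [0.5303, -0.1441, 0.2213]
orientation: [-3.14, -0.0, 1.844]
wrist_force: [0.6, 0.1, 0.8]
grip_width: 0.498
grasp_force: 0.0
```

```bash
python3 -c "
from workcell import arm
print(arm.sign_off())"
```

```text
the job is handed in; nothing more can be done
None
```

The stud is in the slot with its flange flat on the cover, given a quarter turn to stand parallel to its twin and let go; the plug and tumbler were not touched, and I handed the job in at 10.9 s, with no verdict returned.

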